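# Stand the paint pot up and set the lane's clamp screw

## Task

The red paint pot has tipped over in the pot lane on the studio bench: first stand it upright in the lane again, on its base in the free stretch between or beside the other two pots, and let it go. Then turn the orange clamp screw clockwise until it seats, back it off a quarter turn so that the lane can still be shifted, and finish still gripping the screw there, motionless, while I fit the lock nut. Do not disturb the other two pots, and leave everything else on the bench alone.

Things in the scene. Friction and masses are not known exactly. Their poses are not given: they have to be found in the camera images.
- lane: pot lane, fixed: grey shallow tray, its length along its own y (y -265 to 135), 84 wide in x; floor 8 above the bench; aluminium strips 6 wide, 6 high above the floor, along both long sides (inner faces 72 apart) and the -y end. Origin on the bench on the tray's middle line. The three pots are on that line, in any order, one within 12 of each of y = -190, -65, 60
- clamp_arm (a point): blue screw clamp at the lane's +y end, fixed to it: an arm 40 wide in x, lane y 165 to 250, on a post at y 224 to 250. The point is the middle of the arm's top, at lane y = 207, 62 above the bench; axes as the lane's. A rubber-tipped foot under the arm goes down 2.4 per rad as the screw is tightened
- pot_red_center (a point): paint pot, a white plastic cylinder 56 across and 72 tall, 0.14 to 0.28 kg (yellow and blue 0.2), with a red lid and label band; it starts lying in the lane, along the lane, its lid towards the clamp. The point is at the pot's centre, half-way up (36 from either end); its own z axis runs from base to lid.
- pot_yellow_center (a point): paint pot, a white plastic cylinder 56 across and 72 tall, 0.14 to 0.28 kg (yellow and blue 0.2), with a yellow lid and label band; it stands in the lane and is to stay. The point is at the pot's centre, half-way up (36 from either end); its own z axis runs from base to lid.
- pot_blue_center (a point): paint pot, a white plastic cylinder 56 across and 72 tall, 0.14 to 0.28 kg (yellow and blue 0.2), with a blue lid and label band; it stands in the lane and is to stay. The point is at the pot's centre, half-way up (36 from either end); its own z axis runs from base to lid.
- screw_grip (a point): clamp screw, on the clamp arm at lane y = 180: an orange upright wing 42 long, 12 thick, 36 tall on a steel disc 38 across, 6 thick, turning about the vertical. The point lies on its axis, 94 above the bench, 10 below the wing's top. The wing's length lies along this point's x axis; white mark at its -x end. It does not rise or sink as it turns
- screw (a joint): turn of the clamp screw in rad: grows as it turns clockwise seen from above (tightening); the wing lies along the lane's x axis at 0. It starts at 0.3 to 1.4 and seats hard against a stop at 3.40. Turning friction about 0.06 N m; it stays where it is left
- bottle_green: green squeeze bottle 170 tall, 60 across; stands or lies on the bench, to be left alone; origin at the centre of its underside
- bottle_ochre: yellow bottle with black cap, 170 tall, 60 across; stands or lies on the bench, to be left alone; origin at the centre of its underside
- tape: tan roll of tape lying flat, 100 across, 25 tall; stands or lies on the bench, to be left alone; origin at the centre of its underside
- tin: small can with a blue label, 80 across, 70 tall; stands or lies on the bench, to be left alone; origin at the centre of its underside
- brush_mug: white mug with brushes, 80 across, 190 tall with the brushes; stands or lies on the bench, to be left alone; origin at the centre of its underside
- palette_knife: palette knife 200 long lying flat along its own x axis, to be left alone
Not all that is in view belongs to the job. Leave any black, green or purple look-alike of the part that bears pot_blue_center alone.

How it is judged:
By the outcome, as a careful person would: the job done as asked, in the order asked, and still so for the second after the job is handed in, while the arm keeps its last pose, push and grip.
It also fails if it takes over 72 s, if anything falls off the work surface, if the arm or the gripper's body presses on something with over 40 N, if the wrist force passes 120 N, or if a joint passes its speed limit or range.

## Robot

A 7-joint arm with a two-finger parallel gripper is mounted at the origin on the work surface. World frame = base frame: x ahead of the robot, y to its left, z up, the work surface at z = 0. Lengths are in m, angles in rad, forces in N, time in s.
With the tool pointing down it reaches from about 0.4 to 0.85 m from the base axis. Payload 10.4 kg.
Tool frame: the origin (TCP) lies at the very end of the fingers, on their centre line; the grasp point (between the pads) lies 19 mm behind it (env.grip_depth is the distance from the TCP to the grasp point, in m); z points along the fingers, y is the line along which they close (so a half turn about z gives the same grasp; the last joint's range is limited). The gripper opens to 85 mm and grips with 20 to 120 N. Pads are 22 mm wide; open, the fingers measure 114 mm over their backs; the gripper's body (76 mm by 85 mm) begins 54 mm behind the grasp point. The pads swing forward as they close: fully open they stand 13 mm farther back than shut.
Start: joints at [-1.298, 0.332, -0.065, 1.46, 0.022, 1.35, -0.088], TCP at [0.182, 0.598, 0.231] pointing down, gripper open.
Joint ranges: [-2.6, 2.6], [-0.5, 2.12], [-1.47, 1.34], [0.16, 2.42], [-1.27, 4.41], [0.06, 2.06], [-2.6, 2.6]. Speed limits (rad/s): [2.22, 2.22, 2.79, 2.79, 3.14, 3.14, 3.14].

## Interface

Orientations are given as a rotation vector (axis times angle).
In Python, from station import telemetry, eyes, env gives the robot as it stands. The module is installed in compiled form; this text tells all that it offers.
- The arm moves only by the tool step_arm, never from a script. Its argument "motion" is a list of rows, each a list of 7 numbers: the shift along the world's x, y, z as a fraction of full scale, then the turn, a rotation vector about the world's x, y, z as a fraction of full scale, then the opening, from 0 (shut) to 1 (fully open). In form: [[tx, ty, tz, wx, wy, wz, jaw], ...]. A call has 1 to 5 rows; each row is the pose to reach, as a shift and turn from the pose commanded when the call began, turning the shorter way round; what a row does not reach only later rows make up. Full scale, the value 1, is 0.25 m for a shift and pi rad for a turn. A row lasts 1/10 s, in which the tool goes at most 50 mm and 8.59 degrees, less where a joint would pass 70% of its speed; a pose out of reach is approached as far as the arm can. A call with a number of a shift or a turn outside -1 to 1 is refused whole. A call with a gripper value outside its range is refused whole. The fingers move at their own pace and stop on an object; "squeeze" is the grip in N (left out, the last holds). Time passes only in rows, so rows that repeat a pose let the fingers close. It gives the time, the measured TCP pose, the force, the opening and the grip force at its end, in the units of the state.
- telemetry.get_obs(): the state, without advancing time (a new reading comes with each control period).
- eyes.snapshot(name): name is "side" or "top"; returns a dict with "color" (400x640x3 uint8, red, green, blue), "vertical_fov" (degrees; the focal length in pixels is half the picture's height over the tangent of half this angle, whatever the lens; pixels are square), "cx", "cy" (the principal point, pixels), "position" and "rotation" of the camera in the world. Camera axes: x right, y down, z forward; pixel columns grow to the right and rows downward; lengths in m; the calibration is good to about 2 mm. A picture is of the moment at which its call begins. There is no depth.
- env.finish_job(): hands the job in; it is judged then, once.
The state is a dict: "clock": time; "qpos": joint angles; "qd": joint speeds; "joint_torque": joint torques, N m; "position": TCP position; "tcp_rot": TCP orientation; "contact_force": force on the tool from outside, world axes, zero at the start; "moment": the same for the moment, N m; "grip_width": finger opening in m; "finger_force": force on a finger pad.
Only numpy, scipy, OpenCV 4.12 (cv2) and the standard library are available. Lean on these libraries where they do the work, as an engineer would, in place of code of your own. Each camera call takes 0.05 s, during which the arm holds its last target. There are 200 camera calls.

## Working session

There is one attempt and no reset: what is moved stays moved. The work goes in short steps, Python scripts to look and compute and a tool call to move; the robot and the scene stay as the last step left them, time stands still between calls to the robot, and variables do not carry over. Pictures are saved under pics/ and viewed, at most 11 in all, crops included, and the job is handed in when it is done.

Besides the shell and the picture viewer there is one more tool, called as name(argument=value, ...), one argument or row to a line, values as JSON. step_arm: Moves the arm, as the interface text tells. Its arguments: {"type":"object","properties":{"motion":{"type":"array"},"squeeze":{"type":"number"}},"required":["motion"]}

```bash
mkdir -p pics; python3 - <<'E'
from station import telemetry, eyes, env
import cv2
o=telemetry.get_obs(); print(o)
for n in("top","side"):
    s=eyes.snapshot(n); cv2.imwrite(f"pics/{n}0.png",s["color"][:,:,::-1]); print(n,{k:v for k,v in s.items() if k!="color"})
print(env.grip_depth)
E
```

```text
{'clock': 0.0, 'qpos': array([-1.29761885,  0.33286436, -0.06470823,  1.46100257,  0.02162337,
        1.34989979, -0.08852624]), 'qd': array([-0.00018124,  0.00030411, -0.00207388,  0.00186491, -0.00024313,
       -0.0009467 ,  0.00126631]), 'joint_torque': array([ 5.87545383e-04, -6.25447011e+01,  4.94047254e-02, -3.91596544e+01,
        1.62372482e-02,  1.01267840e-02, -4.39691291e-05]), 'position': array([0.18206949, 0.59747168, 0.23049141]), 'tcp_rot': array([-4.62881689e-01, -3.10717579e+00,  2.31241271e-03]), 'contact_force': array([ 0.16574112, -0.01795772, -0.72060437]), 'moment': array([-3.19486078e-02,  5.58676445e-05, -1.48987372e-03]), 'finger_force': 0.0, 'grip_width': 0.08519286457111873}
top {'vertical_fov': 44.020147870563775, 'cx': 318.6804461891276, 'cy': 194.65031119050693, 'position': array([ 0.25377118, -0.04004661,  1.51236236]), 'rotation': array([-2.13381575,  2.12158134, -0.18780303])}
side {'vertical_fov': 57.98902228365256, 'cx': 320.0679334549833, 'cy': 199.6966167802157, 'position': array([ 0.32665798, -0.80335066,  0.64018336]), 'rotation': array([-2.16461486,  0.18950764, -0.12762339])}
0.0187
```

View pics/top0.png

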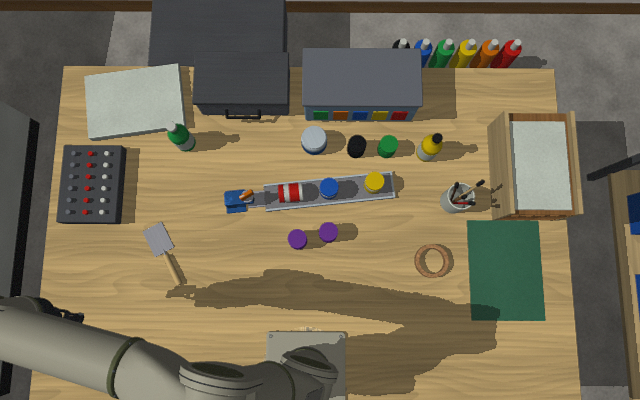

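View pics/side0.png

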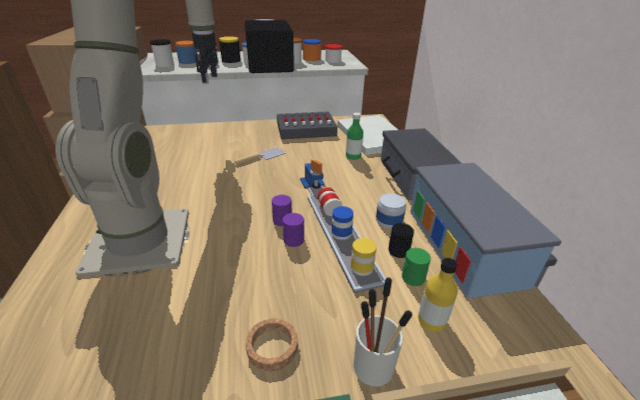

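The top view shows the lane running left-right, with the clamp at (240,200), red pot at (290,192), blue at (329,188) and yellow at (375,182). Purple, black and green look-alikes stand off the lane. I'll zoom in and measure.

```bash
cat > h.py <<'E'
import numpy as np, cv2
from scipy.spatial.transform import Rotation as R
from station import telemetry, eyes, env
class Cam:
    def __init__(s,n):
        d=eyes.snapshot(n); s.img=d["color"]; s.f=200/np.tan(np.radians(d["vertical_fov"])/2)
        s.c=np.array([d["cx"],d["cy"]]); s.p=d["position"]; s.R=R.from_rotvec(d["rotation"]).as_matrix()
        s.hsv=cv2.cvtColor(s.img,cv2.COLOR_RGB2HSV)
    def unproj(s,uv,z):
        r=s.R@np.r_[(np.array(uv)-s.c)/s.f,1]; return s.p+r*(z-s.p[2])/r[2]
    def proj(s,P):
        q=(np.atleast_2d(P)-s.p)@s.R; return q[:,:2]/q[:,2:]*s.f+s.c
    def crop(s,name,x0,y0,x1,y1,k):
        cv2.imwrite(name,cv2.resize(s.img[y0:y1,x0:x1,::-1],None,fx=k,fy=k,interpolation=cv2.INTER_CUBIC))
    def blobs(s,h0,h1,box,smin=120,vmin=60):
        x0,y0,x1,y1=box; m=cv2.inRange(s.hsv,(h0,smin,vmin),(h1,255,255)); k=np.zeros_like(m); k[y0:y1,x0:x1]=m[y0:y1,x0:x1]
        n,_,st,c=cv2.connectedComponentsWithStats(k); return [(st[i].tolist(),c[i].round(2)) for i in range(1,n) if st[i][4]>5]
E
python3 - <<'E'
from h import *
t=Cam("top"); s=Cam("side")
t.crop("pics/tc.png",220,165,405,220,4); s.crop("pics/sc.png",295,150,385,295,4)
for nm,c,b in(("top",t,(220,165,405,220)),("side",s,(295,150,385,295))):
    for col,h in(("yel",(22,34)),("blue",(100,125)),("or",(6,16)),("red",(0,5))):
        print(nm,col,c.blobs(*h,b))
E
```

```text
top yel [([364, 171, 21, 23, 324], array([373.9 , 181.56]))]
top blue [([320, 178, 19, 21, 296], array([328.53, 187.33])), ([224, 190, 24, 23, 367], array([234.3 , 201.31])), ([250, 201, 4, 3, 7], array([251.29, 202.14]))]
top or [([240, 189, 14, 12, 76], array([246.43, 194.49]))]
top red [([289, 183, 11, 19, 167], array([293.55, 191.8 ])), ([278, 185, 6, 18, 89], array([280.38, 193.13]))]
side yel [([352, 238, 25, 20, 396], array([363.85, 247.45])), ([351, 259, 23, 14, 191], array([361.66, 266.53]))]
side blue [([301, 164, 23, 24, 230], array([310.54, 177.73])), ([333, 206, 20, 17, 273], array([342.32, 214.24])), ([377, 209, 8, 15, 69], array([380.57, 216.48])), ([332, 225, 20, 12, 158], array([341.34, 231.22]))]
side or [([311, 160, 11, 14, 111], array([316.45, 165.88]))]
side red [([318, 188, 15, 11, 47], array([323.74, 190.74])), ([321, 193, 17, 14, 100], array([327.55, 197.51]))]
```

View pics/tc.png

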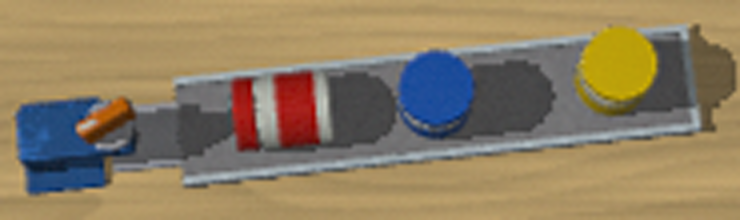

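View pics/sc.png

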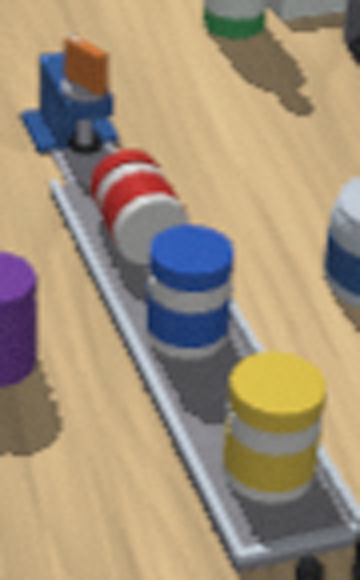

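```bash
python3 - <<'E'
from h import *
from scipy.optimize import least_squares
t=Cam("top"); s=Cam("side")
TC=lambda x,y:np.array([x/4+220-.375,y/4+165-.375]); SC=lambda x,y:np.array([x/4+295-.375,y/4+150-.375])
obs=[(t,TC(175,80),(.042,.135,.014)),(t,TC(185,184),(-.042,.135,.014)),(t,TC(688,28),(.042,-.265,.014)),(t,TC(698,130),(-.042,-.265,.014)),
 (s,SC(52,186),(-.042,.135,.014)),(s,SC(240,553),(-.042,-.265,.014))]
def W(p,P): c,si=np.cos(p[2]),np.sin(p[2]); return np.array([p[0]+c*P[0]-si*P[1],p[1]+si*P[0]+c*P[1],P[2]])
f=lambda p:np.concatenate([c.proj(W(p,P))[0]-uv for c,uv,P in obs])
r=least_squares(f,[.6,0,0]); p=r.x; print("lane",p,r.fun.round(1))
def L(P): d=np.array(P)[:2]-p[:2]; c,si=np.cos(p[2]),np.sin(p[2]); return np.array([c*d[0]+si*d[1],-si*d[0]+c*d[1]]).round(4)
for n,uv in(("blue",(329.,187.3)),("yel",(374.3,181.))): print(n,t.unproj(uv,.08),L(t.unproj(uv,.08)))
# red: axis height .036; ends at crop left 232..332 on axis
for uv in((232,115),(333,107)): print("redend",L(t.unproj(TC(*uv),.036)))
for uv in((80,135),(128,100),(104,117)): print("wing",t.unproj(TC(*uv),.104),L(t.unproj(TC(*uv),.104)))
print("screw axis model",W(p,(0,.18,.094)), "proj top z.104",t.proj(W(p,(0,.18,.104))),"side",s.proj(W(p,(0,.18,.086))))
for k in(.06,-.065,-.19): print(W(p,(0,k,0)))
E
```

```text
lane [ 0.52883653 -0.00284795  0.11283656] [-0.6 -0.7 -0.7  0.1 -0.4 -1.2  0.7 -0.2 -0.6 -1.  -0.7  1.8]
blue [ 0.53318119 -0.067268    0.08      ] [-0.0029 -0.0645]
yel [ 0.5529043  -0.20111096  0.08      ] [ 0.0016 -0.1997]
redend [0.0035 0.0907]
redend [0.0015 0.0139]
wing [0.49445435 0.19128223 0.104     ] [-0.0123  0.1968]
wing [0.52037302 0.15738035 0.104     ] [0.0096 0.1602]
wing [0.50776076 0.17436973 0.104     ] [-0.001   0.1785]
screw axis model [0.50856903 0.17600738 0.094     ] proj top z.104 [[245.06816484 193.59700816]] side [[316.06975441 166.461292  ]]
[0.5220807  0.05677049 0.        ]
[ 0.53615536 -0.0674346   0.        ]
[ 0.55023001 -0.19163969  0.        ]
```

Fit is consistent: lane origin (0.529, -0.003), yaw 0.113; blue at lane y -0.065, yellow -0.200, red centre about +0.052, screw about 1.03 rad. Next I move above the red pot, turning so the jaws close across the lane.

step_arm(
  motion=[
    [0.456,-0.732,0,0,0,-0.123,1],
    [0.456,-0.732,0,0,0,-0.123,1],
    [0.456,-0.732,0,0,0,-0.123,1],
    [0.456,-0.732,0,0,0,-0.123,1],
    [0.456,-0.732,0,0,0,-0.123,1],
  ],
)

```text
clock: 0.8
position: [0.2996, 0.4105, 0.2317]
tcp_rot: [1.06, 2.956, -0.0]
contact_force: [-0.6, -0.2, -0.9]
grip_width: 0.0855
finger_force: 0.0
```

step_arm(
  motion=[
    [0.456,-0.732,0,0,0,-0.123,1],
    [0.456,-0.732,0,0,0,-0.123,1],
    [0.456,-0.732,0,0,0,-0.123,1],
    [0.456,-0.732,0,0,0,-0.123,1],
    [0.456,-0.732,0,0,0,-0.123,1],
  ],
)

```text
clock: 1.3
position: [0.4127, 0.2274, 0.2317]
tcp_rot: [1.608, 2.698, 0.001]
contact_force: [1.0, 0.9, 0.2]
grip_width: 0.0854
finger_force: 0.0
```

step_arm(
  motion=[
    [0.456,-0.732,0,0,0,-0.123,1],
    [0.456,-0.732,0,0,0,-0.123,1],
    [0.456,-0.732,0,0,0,-0.123,1],
    [0.456,-0.732,0,0,0,-0.123,1],
    [0.456,-0.732,0,0,0,-0.123,1],
  ],
)

```text
clock: 1.8
position: [0.526, 0.0438, 0.2317]
tcp_rot: [2.095, 2.339, -0.0]
contact_force: [0.4, 1.5, 0.6]
grip_width: 0.0856
finger_force: 0.0
```

step_arm(
  motion=[
    [-0.012,0.02,-0.4,0,0,0,1],
    [-0.012,0.02,-0.7,0,0,0,1],
    [-0.012,0.02,-0.831,0,0,0,1],
    [-0.012,0.02,-0.831,0,0,0,1],
    [-0.012,0.02,-0.831,0,0,0,1],
  ],
)

```text
clock: 2.3
position: [0.5174, 0.0536, 0.0187]
tcp_rot: [-2.085, -2.344, 0.012]
contact_force: [-0.7, -0.2, 1.3]
grip_width: 0.0855
finger_force: 0.0
```

```bash
python3 - <<'E'
from h import *
t=Cam("top"); s=Cam("side")
print(telemetry.get_obs()["position"])
a=cv2.resize(s.img[120:300,260:400,::-1],None,fx=3.3,fy=3.3,interpolation=cv2.INTER_CUBIC)
cv2.imwrite("pics/s1.png",a)
E
```

```text
[0.5206497  0.05383553 0.02326938]
```

View pics/s1.png

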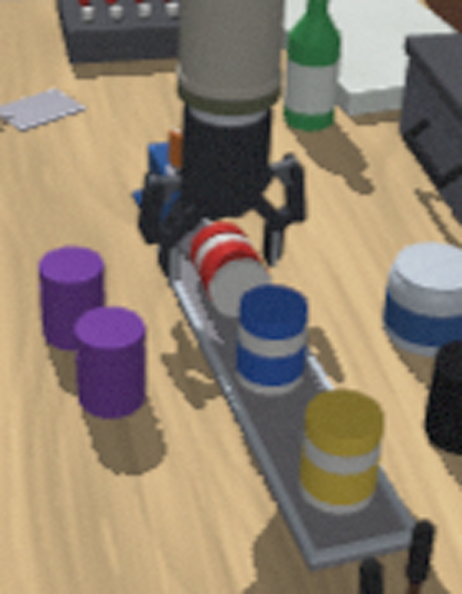

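The open jaws straddle the red pot. I'll close gently, then lift and shift it about 25 mm toward blue to make room for the tilted regrasp.

step_arm(
  motion=[
    [0,0,0,0,0,0,0],
    [0,0,0,0,0,0,0],
    [0,0,0,0,0,0,0],
    [0,0,0,0,0,0,0],
    [0,0,0,0,0,0,0],
  ],
  squeeze=30,
)

```text
clock: 2.9
position: [0.5231, 0.0544, 0.0262]
tcp_rot: [2.088, 2.345, 0.007]
contact_force: [-0.4, -0.7, 9.5]
grip_width: 0.0548
finger_force: 29.8
```

step_arm(
  motion=[
    [0,0,0,0,0,0,0],
    [0,0,0,0,0,0,0],
    [0,0,0.02,0,0,0,0],
    [0,0,0.02,0,0,0,0],
    [0,0,0.02,0,0,0,0],
  ],
)

```text
clock: 3.4
position: [0.5213, 0.054, 0.0291]
tcp_rot: [2.089, 2.346, 0.001]
contact_force: [0.0, 0.2, -1.1]
grip_width: 0.0549
finger_force: 32.7
```

step_arm(
  motion=[
    [0.006,-0.05,0,0,0,0,0],
    [0.011,-0.1,0,0,0,0,0],
    [0.011,-0.1,0,0,0,0,0],
    [0.011,-0.1,-0.02,0,0,0,0],
    [0.011,-0.1,-0.02,0,0,0,0],
  ],
)

```text
clock: 3.9
position: [0.525, 0.0278, 0.0248]
tcp_rot: [2.09, 2.344, 0.002]
contact_force: [-4.2, -5.6, 16.9]
grip_width: 0.0545
finger_force: 35.6
```

step_arm(
  motion=[
    [0,0,0,0,0,0,1],
    [0,0,0,0,0,0,1],
    [0,0,0,0,0,0,1],
    [0,0,0,0,0,0,1],
    [0,0,0,0,0,0,1],
  ],
)

```text
clock: 4.4
position: [0.5239, 0.029, 0.0235]
tcp_rot: [-2.089, -2.346, 0.0]
contact_force: [0.4, -1.0, 0.6]
grip_width: 0.0853
finger_force: 0.0
```

step_arm(
  motion=[
    [0,0,0.2,0,0,0,1],
    [0,0,0.4,0,0,0,1],
    [0,0,0.4,0,0,0,1],
    [0,0,0.4,0,0,0,1],
    [0,0,0.4,0,0,0,1],
  ],
)

```text
clock: 4.9
position: [0.5232, 0.029, 0.1226]
tcp_rot: [-2.088, -2.346, 0.002]
contact_force: [-0.5, -0.5, -0.0]
grip_width: 0.0852
finger_force: 0.0
```

```bash
python3 - <<'E'
from h import *
s=Cam("side"); t=Cam("top")
print(telemetry.get_obs()["position"],telemetry.get_obs()["qpos"])
cv2.imwrite("pics/s2.png",cv2.resize(s.img[120:300,260:400,::-1],None,fx=3.3,fy=3.3,interpolation=cv2.INTER_CUBIC))
E
```

```text
[0.52305336 0.02877277 0.12227631] [-0.61826346  0.2162621   0.53496147  1.88402033 -0.12404241  1.07628461
  0.08151839]
```

View pics/s2.png

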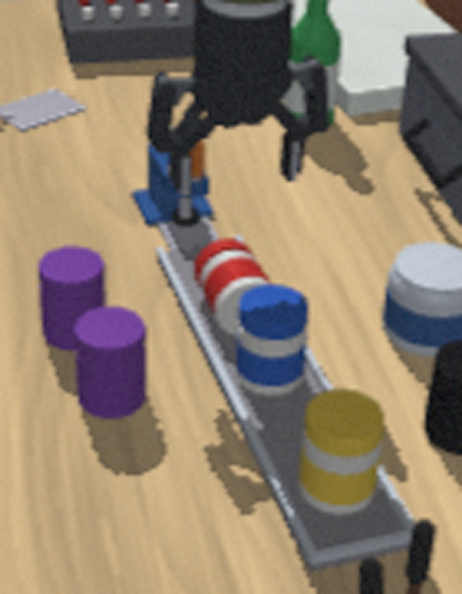

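step_arm(
  motion=[
    [0.004,0.014,0,-0.1932,-0.0219,0,1],
    [0.004,0.014,0,-0.1932,-0.0219,0,1],
    [0.004,0.014,0,-0.1932,-0.0219,0,1],
    [0.004,0.014,0,-0.1932,-0.0219,0,1],
    [0.004,0.014,0,-0.1932,-0.0219,0,1],
  ],
)

```text
clock: 5.5
position: [0.5236, 0.0363, 0.1209]
tcp_rot: [1.738, 1.971, -0.56]
contact_force: [-0.1, 0.9, 1.1]
grip_width: 0.0851
finger_force: 0.0
```

```bash
cat >> h.py <<'E'
LP=(0.5288,-0.0028,0.1128); RL=R.from_euler('z',LP[2]).as_matrix(); L0=np.array([LP[0],LP[1],0])
def pose():
    o=telemetry.get_obs(); M=R.from_rotvec(o["tcp_rot"]).as_matrix(); p=o["position"]
    print("TCP",p.round(4),"lane",(RL.T@(p-L0)).round(4),"grasp lane",(RL.T@(p-M[:,2]*.0187-L0)).round(4),"z",(RL.T@M[:,2]).round(3),"y",(RL.T@M[:,1]).round(3),"F",o["contact_force"].round(1),"q",o["qpos"].round(2))
E
python3 - <<'E'
from h import *
s=Cam("side"); pose()
b=s.blobs(0,5,(305,175,345,230)); print(b)
for yc in (.015,.027,.039):
    # lid rim circle and base circle
    a=np.linspace(0,2*np.pi,60)
    for e in(.036,-.036):
        P=np.c_[.028*np.cos(a),np.full(60,yc+e),.036+.028*np.sin(a)]@RL.T+L0
        q=s.proj(P); print(yc,e,q.min(0).round(1),q.max(0).round(1))
w=cv2.inRange(s.img,(150,150,140),(255,255,255)); k=np.zeros_like(w); k[190:225,310:345]=w[190:225,310:345]; print("white",cv2.boundingRect(k))
E
```

```text
TCP [0.5238 0.0346 0.1214] lane [-0.0007  0.0378  0.1214] grasp lane [-0.0007  0.0485  0.1367] z [-0.    -0.576 -0.818] y [ 1.     0.008 -0.006] F [-0.1  1.1 -0.4] q [-0.96  0.37  0.53  1.87  0.42  1.2  -0.52]
[([319, 193, 16, 10, 50], array([324.98, 195.96])), ([322, 198, 19, 15, 108], array([329.06, 203.15]))]
0.015 0.036 [319.2 194. ] [337.3 209.9]
0.015 -0.036 [326.8 207.9] [345.8 224.3]
0.027 0.036 [318.  191.8] [336.  207.6]
0.027 -0.036 [325.5 205.5] [344.3 221.8]
0.039 0.036 [316.9 189.7] [334.7 205.4]
0.039 -0.036 [324.2 203.1] [342.9 219.3]
white (310, 190, 26, 35)
```

step_arm(
  motion=[
    [0.003,-0.02,-0.19,0,0,0,1],
    [0.003,-0.02,-0.3,0,0,0,1],
    [0.003,-0.02,-0.375,0,0,0,1],
    [0.003,-0.02,-0.375,0,0,0,1],
    [0.003,-0.02,-0.375,0,0,0,1],
  ],
)

```text
clock: 6.05
position: [0.5258, 0.0262, 0.0304]
tcp_rot: [1.753, 1.965, -0.554]
contact_force: [1.1, -0.4, -0.3]
grip_width: 0.0855
finger_force: 0.0
```

step_arm(
  motion=[
    [0,0,0,0,0,0,0],
    [0,0,0,0,0,0,0],
    [0,0,0,0,0,0,0],
    [0,0,0,0,0,0,0],
    [0,0,0,0,0,0,0],
  ],
  squeeze=50,
)

```text
clock: 6.55
position: [0.5262, 0.0278, 0.0311]
tcp_rot: [1.751, 1.965, -0.552]
contact_force: [-3.2, 1.1, 7.6]
grip_width: 0.054
finger_force: 51.1
```

```bash
python3 -c "
from h import *
pose(); print(telemetry.get_obs()['grip_width'],telemetry.get_obs()['finger_force'])"
```

```text
TCP [0.5262 0.0278 0.0311] lane [0.0009 0.0307 0.0311] grasp lane [0.0009 0.0414 0.0464] z [ 0.001 -0.573 -0.819] y [ 1.     0.003 -0.   ] F [-3.2  1.1  7.6] q [-0.92  0.52  0.51  1.91  0.39  1.02 -0.58]
0.0540311088608257 51.10519766807556
```

step_arm(
  motion=[
    [0,0,0.1,0,0,0,0],
    [0,0,0.25,0,0,0,0],
    [0,0,0.4,0,0,0,0],
    [0,0,0.48,0,0,0,0],
    [0,0,0.48,0,0,0,0],
  ],
)

```text
clock: 7.05
position: [0.5271, 0.028, 0.1526]
tcp_rot: [1.753, 1.965, -0.546]
contact_force: [0.2, -0.3, -2.5]
grip_width: 0.0536
finger_force: 54.3
```

step_arm(
  motion=[
    [0,0.02,0,0.04,0.0045,0,0],
    [0,0.04,0,0.08,0.009,0,0],
    [-0.009,0.08,0,0.12,0.0136,0,0],
    [-0.009,0.08,0,0.1656,0.0188,0,0],
    [-0.009,0.08,0,0.1656,0.0188,0,0],
  ],
)

```text
clock: 7.55
position: [0.5238, 0.0431, 0.1503]
tcp_rot: [2.056, 2.29, -0.084]
contact_force: [0.1, -0.3, -1.6]
grip_width: 0.0544
finger_force: 54.1
```

step_arm(
  motion=[
    [0,0.02,0,0.04,0.0045,0,0],
    [0,0.04,0,0.08,0.009,0,0],
    [-0.009,0.08,0,0.12,0.0136,0,0],
    [-0.009,0.08,0,0.1656,0.0188,0,0],
    [-0.009,0.08,0,0.1656,0.0188,0,0],
  ],
)

```text
clock: 8.05
position: [0.5203, 0.0634, 0.1475]
tcp_rot: [-1.861, -2.072, -0.41]
contact_force: [-0.2, -1.0, -3.4]
grip_width: 0.0542
finger_force: 54.2
```

step_arm(
  motion=[
    [0,0.02,0,0.04,0.0045,0,0],
    [0,0.04,0,0.08,0.009,0,0],
    [-0.009,0.08,0,0.12,0.0136,0,0],
    [-0.009,0.08,0,0.1656,0.0188,0,0],
    [-0.009,0.08,0,0.1656,0.0188,0,0],
  ],
)

```text
clock: 8.55
position: [0.5167, 0.0859, 0.1451]
tcp_rot: [-1.537, -1.712, -0.79]
contact_force: [-0.6, -0.0, -2.2]
grip_width: 0.0542
finger_force: 54.2
```

```bash
python3 - <<'E'
from h import *
s=Cam("side"); pose(); print(telemetry.get_obs()['grip_width'],telemetry.get_obs()['finger_force'])
cv2.imwrite("pics/s3.png",cv2.resize(s.img[80:300,240:420,::-1],None,fx=2.7,fy=2.7,interpolation=cv2.INTER_CUBIC))
E
```

```text
TCP [0.5175 0.0866 0.1465] lane [-0.0012  0.0901  0.1465] grasp lane [-0.0011  0.0749  0.1573] z [-0.005  0.817 -0.577] y [ 1.     0.001 -0.006] F [ 0.   0.  -1.1] q [-0.12  0.51  0.47  1.81 -1.03  1.56  0.87]
0.05412426852728136 54.24277648329735
```

View pics/s3.png

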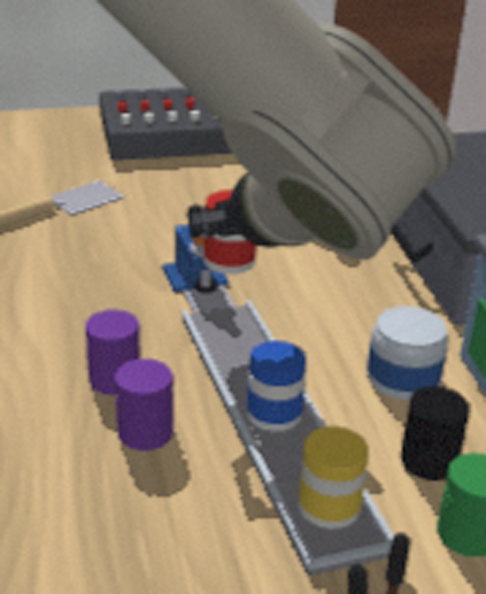

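Red pot is held upright above the free stretch (lid up, base at about crop (230,262)). I'll check the wrist's clearance over blue before lowering.

```bash
python3 - <<'E'
from h import *
s=Cam("side")
for uv in((366,172),(355,174),(345,168)):
    for X in(-.04,0,.05):
        r=RL.T@(s.R@np.r_[(np.array(uv)-s.c)/s.f,1]); p=RL.T@(s.p-L0); print(uv,X,(p+r*(X-p[0])/r[0]).round(3))
# tool axis pts
o=telemetry.get_obs(); M=R.from_rotvec(o["tcp_rot"]).as_matrix()
for d in(.1,.15,.2,.25): q=o["position"]-M[:,2]*d; print(d,(RL.T@(q-L0)).round(3),s.proj(q).round(0))
# base bottom expected if upright centered
q=s.proj(RL@np.array([0,.085,.1573-.054])+L0); print(q)
print(s.blobs(0,5,(300,140,345,190)))
E
```

```text
(366, 172) -0.04 [-0.04  -0.259  0.317]
(366, 172) 0 [ 0.    -0.177  0.265]
(366, 172) 0.05 [ 0.05  -0.075  0.2  ]
(355, 174) -0.04 [-0.04  -0.212  0.286]
(355, 174) 0 [ 0.    -0.122  0.229]
(355, 174) 0.05 [ 0.05  -0.011  0.159]
(345, 168) -0.04 [-0.04  -0.158  0.27 ]
(345, 168) 0 [ 0.    -0.061  0.211]
(345, 168) 0.05 [0.05  0.062 0.137]
0.1 [0.    0.009 0.206] [[335. 157.]]
0.15 [ 0.    -0.032  0.235] [[342. 154.]]
0.2 [ 0.    -0.072  0.264] [[348. 151.]]
0.25 [ 0.001 -0.113  0.293] [[356. 147.]]
[[325.43258298 176.63453896]]
[([317, 150, 9, 7, 33], array([320.48, 152.52])), ([316, 167, 19, 11, 146], array([324.67, 172.25]))]
```

step_arm(
  motion=[
    [0,0,-0.1,0,0,0,0],
    [0,0,-0.2,0,0,0,0],
    [0,0,-0.28,0,0,0,0],
    [0,0,-0.34,0,0,0,0],
    [0,0,-0.34,0,0,0,0],
  ],
)

```text
clock: 9.15
position: [0.5183, 0.0887, 0.0641]
tcp_rot: [-1.531, -1.723, -0.796]
contact_force: [-0.6, 0.6, -1.4]
grip_width: 0.0539
finger_force: 54.3
```

step_arm(
  motion=[
    [0,0,-0.01,0,0,0,0],
    [0,0,-0.015,0,0,0,0],
    [0,0,-0.02,0,0,0,0],
    [0,0,-0.02,0,0,0,0],
    [0,0,-0.02,0,0,0,0],
  ],
)

```text
clock: 9.65
position: [0.519, 0.0873, 0.0601]
tcp_rot: [-1.532, -1.721, -0.8]
contact_force: [-0.2, 0.4, -2.3]
grip_width: 0.0541
finger_force: 54.3
```

```bash
python3 - <<'E'
from h import *
s=Cam("side"); pose(); print(telemetry.get_obs()['moment'])
cv2.imwrite("pics/s4.png",cv2.resize(s.img[120:270,270:400,::-1],None,fx=3.8,fy=3.8,interpolation=cv2.INTER_CUBIC))
E
```

```text
TCP [0.519  0.0873 0.06  ] lane [0.0004 0.0906 0.06  ] grasp lane [0.0004 0.0753 0.0708] z [ 0.     0.819 -0.574] y [1.    0.002 0.002] F [-0.2 -0.4 -1.8] q [-0.09  0.66  0.43  1.83 -1.09  1.49  1.01]
[-1.15816906 -0.13537885 -0.04386877]
```

View pics/s4.png

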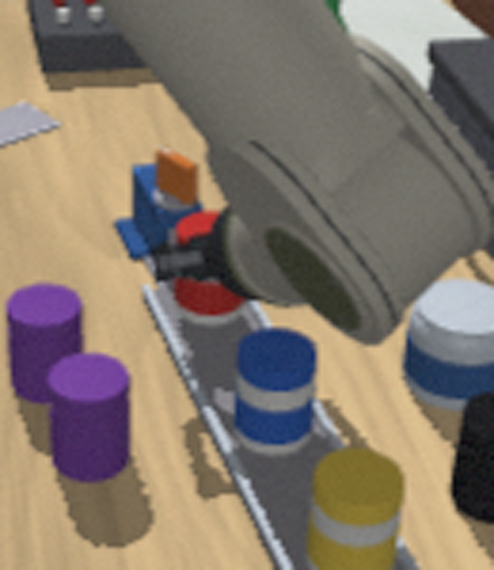

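Pot is just above the floor and the wrist clears blue. I'll lower in small steps until contact.

step_arm(
  motion=[
    [0,0,-0.008,0,0,0,0],
    [0,0,-0.016,0,0,0,0],
    [0,0,-0.02,0,0,0,0],
    [0,0,-0.024,0,0,0,0],
    [0,0,-0.024,0,0,0,0],
  ],
)

```text
clock: 10.2
position: [0.5189, 0.0874, 0.0536]
tcp_rot: [-1.532, -1.721, -0.8]
contact_force: [-0.5, -0.1, -2.5]
grip_width: 0.054
finger_force: 54.3
```

step_arm(
  motion=[
    [0,0,-0.004,0,0,0,0],
    [0,0,-0.008,0,0,0,0],
    [0,0,-0.008,0,0,0,0],
  ],
)

```text
clock: 10.5
position: [0.5189, 0.0874, 0.0517]
tcp_rot: [-1.532, -1.721, -0.8]
contact_force: [-0.2, 0.4, -1.8]
grip_width: 0.0539
finger_force: 54.3
```

step_arm(
  motion=[
    [0,0,-0.004,0,0,0,0],
    [0,0,-0.008,0,0,0,0],
    [0,0,-0.008,0,0,0,0],
  ],
)

```text
clock: 10.8
position: [0.5189, 0.0874, 0.0498]
tcp_rot: [-1.532, -1.721, -0.8]
contact_force: [-0.1, -0.0, -1.1]
grip_width: 0.0542
finger_force: 54.4
```

step_arm(
  motion=[
    [0,0,-0.004,0,0,0,0],
    [0,0,-0.006,0,0,0,0],
    [0,0,-0.006,0,0,0,0],
  ],
)

```text
clock: 11.1
position: [0.5189, 0.0874, 0.0497]
tcp_rot: [-1.53, -1.72, -0.802]
contact_force: [-3.7, -2.0, 9.0]
grip_width: 0.0541
finger_force: 55.1
```

Contact made with the floor. Releasing, then retreating up.

step_arm(
  motion=[
    [0,0,0.004,0,0,0,0.8],
    [0,0,0.004,0,0,0,1],
    [0,0,0.004,0,0,0,1],
    [0,0,0.004,0,0,0,1],
    [0,0,0.004,0,0,0,1],
  ],
)

```text
clock: 11.6
position: [0.5189, 0.0875, 0.0493]
tcp_rot: [-1.532, -1.721, -0.8]
contact_force: [-0.2, 0.0, -0.3]
grip_width: 0.0854
finger_force: 0.0
```

step_arm(
  motion=[
    [0,0,0.1,0,0,0,1],
    [0,0,0.25,0,0,0,1],
    [0,0,0.4,0,0,0,1],
    [0,0,0.5,0,0,0,1],
    [0,0,0.5,0,0,0,1],
  ],
)

```text
clock: 12.1
position: [0.5203, 0.087, 0.1778]
tcp_rot: [-1.532, -1.725, -0.805]
contact_force: [0.3, 0.8, -0.0]
grip_width: 0.0855
finger_force: 0.0
```

```bash
python3 - <<'E'
from h import *
s=Cam("side"); t=Cam("top"); pose()
a=cv2.resize(s.img[120:270,290:390,::-1],None,fx=4,fy=4,interpolation=cv2.INTER_CUBIC); b=cv2.resize(t.img[165:225,220:310,::-1],None,fx=4,fy=4,interpolation=cv2.INTER_CUBIC)
c=np.zeros((600,800,3),np.uint8); c[:600,:400]=a; c[:240,420:780]=b; cv2.imwrite("pics/c5.png",c)
E
```

```text
TCP [0.519  0.0874 0.1745] lane [0.0004 0.0908 0.1745] grasp lane [0.0004 0.0754 0.1852] z [ 0.     0.819 -0.574] y [1.    0.002 0.003] F [-0.2 -1.2 -0.3] q [-0.13  0.47  0.48  1.8  -1.02  1.59  0.83]
```

View pics/c5.png

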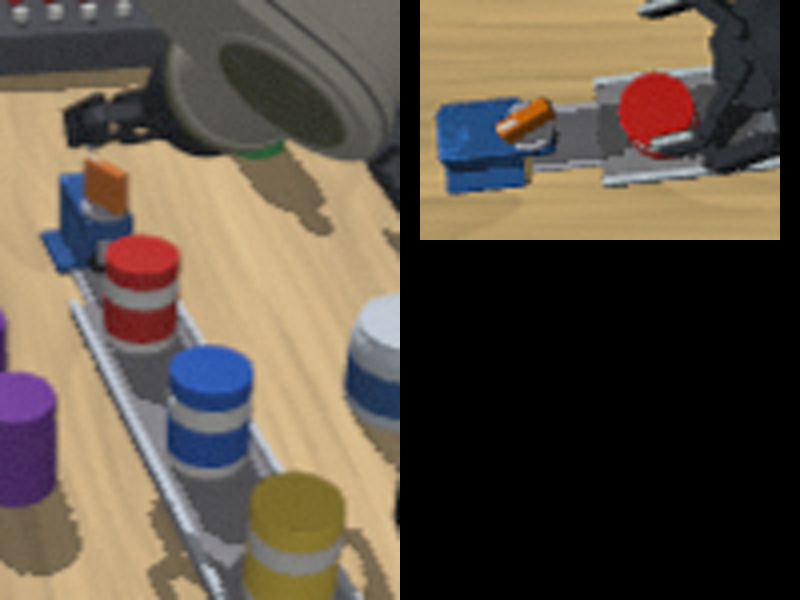

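Red pot stands upright alone (lid at crop (142,250)), other pots unmoved. Now untilt, go above the screw and turn to the wing's angle.

step_arm(
  motion=[
    [-0.01,0.08,0.08,-0.04,-0.0045,0,1],
    [-0.02,0.16,0.08,-0.08,-0.009,0,1],
    [-0.042,0.25,0.08,-0.12,-0.0136,0,1],
    [-0.042,0.354,0.08,-0.1518,-0.0172,0,1],
    [-0.042,0.354,0.08,-0.1518,-0.0172,0,1],
  ],
)

```text
clock: 12.7
position: [0.5067, 0.1831, 0.195]
tcp_rot: [-1.816, -2.063, -0.447]
contact_force: [0.3, 0.6, 0.0]
grip_width: 0.0857
finger_force: 0.0
```

step_arm(
  motion=[
    [0,0,0,-0.04,-0.0045,0,1],
    [0,0,0,-0.08,-0.009,0,1],
    [0,0,0,-0.12,-0.0136,0,1],
    [0,0,0,-0.1518,-0.0172,0,1],
    [0,0,0,-0.1518,-0.0172,0,1],
  ],
)

```text
clock: 13.2
position: [0.507, 0.1791, 0.1928]
tcp_rot: [-2.081, -2.353, 0.006]
contact_force: [-0.9, 0.4, -0.1]
grip_width: 0.0854
finger_force: 0.0
```

step_arm(
  motion=[
    [0,0,0,0,0,0.045,0.45],
    [0,0,0,0,0,0.09,0.45],
    [0,0,0,0,0,0.135,0.45],
    [0,0,0,0,0,0.172,0.45],
    [0,0,0,0,0,0.172,0.45],
  ],
)

```text
clock: 13.7
position: [0.5082, 0.1743, 0.1931]
tcp_rot: [-1.386, -2.816, 0.0]
contact_force: [0.4, 0.1, -0.9]
grip_width: 0.0387
finger_force: 0.0
```

```bash
python3 - <<'E'
from h import *
pose(); print(telemetry.get_obs()['grip_width'])
s=Cam("side"); t=Cam("top"); print(s.blobs(6,16,(300,140,330,190)))
# predicted wing silhouette in side view for screw angles
from scipy.spatial import ConvexHull
m=cv2.inRange(s.hsv,(5,110,50),(17,255,255)); k=np.zeros_like(m);k[140:190,300:330]=m[140:190,300:330]; x,y,w,h=cv2.boundingRect(k)
obs=(k[y:y+h,x:x+w]>0); print("side bb",x,y,w,h,"colheights",obs.sum(0))
import itertools
res=[]
for a in np.arange(.3,1.5,.02):
  for dx,dy in itertools.product(np.arange(-.004,.0041,.002),repeat=2):
    Rw=R.from_euler('z',-a).as_matrix(); P=np.array(list(itertools.product((-.021,.021),(-.006,.006),(.068,.104))))@Rw.T+[dx,.18+dy,0]
    q=s.proj(P@RL.T+L0); im=np.zeros((400*4,640*4),np.uint8); cv2.fillConvexPoly(im,cv2.convexHull(((q+.5)*4).round().astype(np.int32)),255)
    im=cv2.resize(im,(640,400),interpolation=cv2.INTER_AREA); e=np.abs(im[140:190,300:330].astype(float)-k[140:190,300:330]).sum()/255
    res.append((e,round(a,2),dx,dy))
print(sorted(res)[:8])
E
```

```text
TCP [0.5082 0.1743 0.1931] lane [-0.0006  0.1783  0.1931] grasp lane [-0.0005  0.1783  0.2118] z [-0.003  0.001 -1.   ] y [ 0.856  0.517 -0.002] F [ 0.4  0.1 -0.9] q [-0.75  0.16  0.37  1.76 -0.07  1.23  0.3 ]
0.03865333256020127
[([311, 160, 11, 14, 111], array([316.45, 165.88]))]
side bb 311 159 19 21 colheights [ 4 10 10 11 11 12 12 12 12 11  9  0  0  1  1  1  0  0  1]
[(np.float64(28.698039215686276), np.float64(1.32), np.float64(0.002), np.float64(0.004)), (np.float64(29.192156862745097), np.float64(1.36), np.float64(0.002), np.float64(0.004)), (np.float64(30.44313725490196), np.float64(1.26), np.float64(0.0), np.float64(0.004)), (np.float64(30.705882352941178), np.float64(1.38), np.float64(0.002), np.float64(0.004)), (np.float64(31.211764705882352), np.float64(1.3), np.float64(0.002), np.float64(0.004)), (np.float64(31.270588235294117), np.float64(1.34), np.float64(0.002), np.float64(0.004)), (np.float64(31.643137254901962), np.float64(1.26), np.float64(0.002), np.float64(0.004)), (np.float64(32.12549019607843), np.float64(1.28), np.float64(0.0), np.float64(0.002))]
```

step_arm(
  motion=[
    [0,0.012,-0.15,0,0,0,0.45],
    [0,0.012,-0.3,0,0,0,0.45],
    [0,0.012,-0.4,0,0,0,0.45],
    [0,0.012,-0.46,0,0,0,0.45],
    [0,0.012,-0.46,0,0,0,0.45],
  ],
)

```text
clock: 14.3
position: [0.5069, 0.1778, 0.077]
tcp_rot: [-1.391, -2.814, 0.005]
contact_force: [-0.5, -0.2, 0.6]
grip_width: 0.0383
finger_force: 0.0
```

step_arm(
  motion=[
    [0,0,0,0,0,0,0.45],
    [0,0,0,0,0,0,0],
    [0,0,0,0,0,0,0],
    [0,0,0,0,0,0,0],
    [0,0,0,0,0,0,0],
  ],
  squeeze=40,
)

```text
clock: 14.8
position: [0.5079, 0.1777, 0.0804]
tcp_rot: [-1.389, -2.817, 0.002]
contact_force: [-7.2, -6.3, 9.2]
grip_width: 0.0109
finger_force: 41.4
```

```bash
python3 - <<'E'
from h import *
pose(); o=telemetry.get_obs(); print(o['grip_width'],o['finger_force'],o['moment'])
s=Cam("side"); t=Cam("top")
a=cv2.resize(s.img[130:210,280:350,::-1],None,fx=7,fy=7,interpolation=cv2.INTER_CUBIC); 
cv2.imwrite("pics/c6.png",a)
E
```

```text
TCP [0.5079 0.1777 0.0804] lane [-0.0005  0.1817  0.0804] grasp lane [-0.0004  0.1818  0.0991] z [-0.002 -0.001 -1.   ] y [ 0.857  0.516 -0.002] F [-7.2 -6.3  9.2] q [-0.73  0.29  0.36  1.88 -0.12  1.    0.33]
0.010935992780210405 41.433173418045044 [-1.14964771  1.69223099  0.02677629]
```

View pics/c6.png

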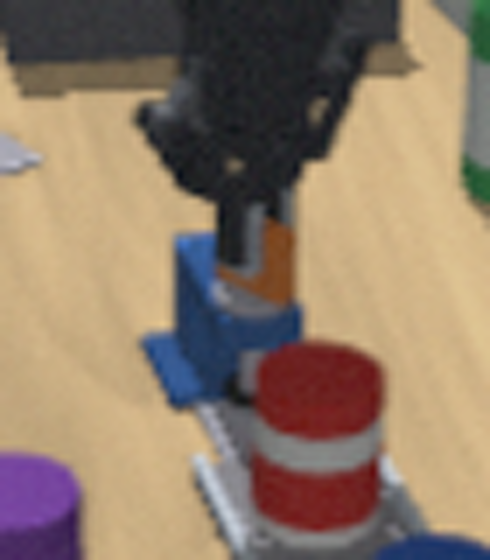

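Wing gripped at 10.9 mm. Relieve the side load slightly, then begin turning clockwise.

step_arm(
  motion=[
    [-0.005,-0.004,0.008,0,0,0,0],
    [-0.005,-0.004,0.008,0,0,0,0],
  ],
)

```text
clock: 15.1
position: [0.5075, 0.1775, 0.0807]
tcp_rot: [1.388, 2.817, 0.0]
contact_force: [7.2, 0.7, -17.6]
grip_width: 0.011
finger_force: 41.7
```

step_arm(
  motion=[
    [0,0,0,0,0,-0.03,0],
    [0,0,0,0,0,-0.06,0],
    [0,0,0,0,0,-0.09,0],
    [0,0,0,0,0,-0.1,0],
    [0,0,0,0,0,-0.1,0],
  ],
  squeeze=60,
)

```text
clock: 15.6
position: [0.5079, 0.1777, 0.0808]
tcp_rot: [1.813, 2.564, 0.001]
contact_force: [8.4, 1.5, -17.4]
grip_width: 0.0107
finger_force: 62.6
```

```bash
cat > q.py <<'E'
from h import *
o=telemetry.get_obs(); M=R.from_rotvec(o["tcp_rot"]).as_matrix(); y=RL.T@M[:,1]
# screw angle if wing is square to pads: wing dir = y - 90deg ; screw = -(wing angle)
a=np.arctan2(y[1],y[0]); 
print("t",o["clock"],"screw est",round((np.pi/2-a)%(2*np.pi),3),"lane",(RL.T@(o["position"]-L0)).round(4),"F",o["contact_force"].round(1),"M",o["moment"].round(2),"w",round(o["grip_width"],4),round(o["finger_force"],1),"q",o["qpos"].round(2))
E
python3 q.py
```

```text
t 15.6 screw est 1.343 lane [-0.0005  0.1817  0.0808] F [  8.4   1.5 -17.4] M [ 0.32 -1.88 -0.08] w 0.0107 62.6 q [-0.77  0.29  0.4   1.88 -0.13  0.99  0.03]
```

step_arm(
  motion=[
    [0.003,0,-0.005,0,0,-0.04,0],
    [0.003,0,-0.005,0,0,-0.08,0],
    [0.003,0,-0.005,0,0,-0.12,0],
    [0.003,0,-0.005,0,0,-0.16,0],
    [0.003,0,-0.005,0,0,-0.16,0],
  ],
)

```text
clock: 16.1
position: [0.5087, 0.1779, 0.0806]
tcp_rot: [2.395, 2.032, 0.002]
contact_force: [4.2, -1.6, -3.8]
grip_width: 0.0106
finger_force: 64.7
```

```bash
python3 q.py
```

```text
t 16.1 screw est 1.847 lane [0.0003 0.1818 0.0806] F [ 4.2 -1.6 -3.8] M [-0.25 -0.73 -0.03] w 0.0106 64.7 q [-0.84  0.3   0.48  1.88 -0.16  0.99 -0.45]
```

Forces low; continue.

step_arm(
  motion=[
    [0,0,0,0,0,-0.04,0],
    [0,0,0,0,0,-0.08,0],
    [0,0,0,0,0,-0.12,0],
    [0,0,0,0,0,-0.16,0],
    [0,0,0,0,0,-0.16,0],
  ],
)

```text
clock: 16.6
position: [0.5093, 0.1776, 0.0807]
tcp_rot: [2.824, 1.375, 0.004]
contact_force: [6.4, -1.8, -6.0]
grip_width: 0.0107
finger_force: 64.4
```

```bash
python3 q.py
```

```text
t 16.6 screw est 2.348 lane [0.0009 0.1815 0.0807] F [ 6.4 -1.8 -6. ] M [-0.38 -1.43 -0.04] w 0.0107 64.4 q [-0.91  0.31  0.57  1.89 -0.2   1.   -0.92]
```

step_arm(
  motion=[
    [0.002,0,-0.001,0,0,-0.04,0],
    [0.002,0,-0.001,0,0,-0.08,0],
    [0.002,0,-0.001,0,0,-0.12,0],
    [0.002,0,-0.001,0,0,-0.16,0],
    [0.002,0,-0.001,0,0,-0.16,0],
  ],
)

```text
clock: 17.1
position: [0.5097, 0.1771, 0.0806]
tcp_rot: [3.077, 0.629, 0.004]
contact_force: [4.9, -4.2, -1.8]
grip_width: 0.0108
finger_force: 65.1
```

step_arm(
  motion=[
    [0,0,0,0,0,-0.03,0],
    [0,0,0,0,0,-0.06,0],
    [0,0,0,0,0,-0.09,0],
    [0,0,0,0,0,-0.12,0],
    [0,0,0,0,0,-0.12,0],
  ],
)

```text
clock: 17.6
position: [0.5099, 0.1766, 0.0807]
tcp_rot: [3.141, 0.043, 0.004]
contact_force: [4.8, -5.2, -1.3]
grip_width: 0.0104
finger_force: 65.1
```

```bash
python3 q.py
```

```text
t 17.6 screw est 3.227 lane [0.0014 0.1804 0.0807] F [ 4.8 -5.2 -1.3] M [-1.21 -1.14 -0.02] w 0.0104 65.1 q [-1.04  0.34  0.73  1.89 -0.27  1.   -1.74]
```

step_arm(
  motion=[
    [0.002,-0.002,0,0,0,-0.01,0],
    [0.002,-0.002,0,0,0,-0.02,0],
    [0.002,-0.002,0,0,0,-0.03,0],
    [0.002,-0.002,0,0,0,-0.03,0],
  ],
)

```text
clock: 18.0
position: [0.5099, 0.1764, 0.0806]
tcp_rot: [3.14, -0.104, 0.003]
contact_force: [2.7, -5.8, 2.1]
grip_width: 0.0107
finger_force: 65.5
```

```bash
python3 q.py
```

```text
t 18.0 screw est 3.32 lane [0.0014 0.1802 0.0806] F [ 2.7 -5.8  2.1] M [-1.18 -0.68  0.  ] w 0.0107 65.5 q [-1.05  0.35  0.74  1.89 -0.28  1.01 -1.82]
```

step_arm(
  motion=[
    [0,0,0,0,0,-0.01,0],
    [0,0,0,0,0,-0.02,0],
    [0,0,0,0,0,-0.03,0],
    [0,0,0,0,0,-0.03,0],
  ],
)

```text
clock: 18.4
position: [0.5099, 0.1764, 0.0806]
tcp_rot: [3.131, -0.25, 0.003]
contact_force: [3.7, -5.5, 2.0]
grip_width: 0.0106
finger_force: 65.9
```

```bash
python3 q.py
```

```text
t 18.4 screw est 3.414 lane [0.0014 0.1802 0.0806] F [ 3.7 -5.5  2. ] M [-1.35 -0.63  0.56] w 0.0106 65.9 q [-1.07  0.35  0.76  1.89 -0.28  1.01 -1.91]
```

Moment jumped to 0.56 N m: it's seating. One small confirmation nudge.

step_arm(
  motion=[
    [0,0,0,0,0,-0.006,0],
    [0,0,0,0,0,-0.012,0],
    [0,0,0,0,0,-0.012,0],
  ],
)

```text
clock: 18.7
position: [0.5099, 0.1764, 0.0807]
tcp_rot: [3.126, -0.305, 0.003]
contact_force: [2.0, -6.0, 2.7]
grip_width: 0.0108
finger_force: 75.5
```

```bash
python3 q.py
```

```text
t 18.7 screw est 3.449 lane [0.0014 0.1802 0.0807] F [ 2.  -6.   2.7] M [-1.54 -0.62  1.55] w 0.0108 75.5 q [-1.07  0.35  0.77  1.89 -0.29  1.01 -1.94]
```

Seated (1.55 N m, unloaded stop at about 3.394 on my scale). Back off to about 1.823.

step_arm(
  motion=[
    [0,0,0,0,0,0.04,0],
    [0,0,0,0,0,0.08,0],
    [0,0,0,0,0,0.12,0],
    [0,0,0,0,0,0.16,0],
    [0,0,0,0,0,0.16,0],
  ],
)

```text
clock: 19.2
position: [0.5098, 0.177, 0.0806]
tcp_rot: [-3.104, -0.481, -0.003]
contact_force: [2.5, -4.5, 2.6]
grip_width: 0.0103
finger_force: 65.5
```

step_arm(
  motion=[
    [-0.002,0.002,0,0,0,0.04,0],
    [-0.002,0.002,0,0,0,0.08,0],
    [-0.002,0.002,0,0,0,0.12,0],
    [-0.002,0.002,0,0,0,0.16,0],
    [-0.002,0.002,0,0,0,0.16,0],
  ],
)

```text
clock: 19.7
position: [0.5094, 0.1775, 0.0806]
tcp_rot: [2.889, 1.234, 0.003]
contact_force: [4.5, -4.2, 2.1]
grip_width: 0.0108
finger_force: 65.6
```

step_arm(
  motion=[
    [-0.002,0,0.001,0,0,0.04,0],
    [-0.002,0,0.001,0,0,0.08,0],
    [-0.002,0,0.001,0,0,0.12,0],
    [-0.002,0,0.001,0,0,0.16,0],
    [-0.002,0,0.001,0,0,0.16,0],
  ],
)

```text
clock: 20.2
position: [0.5088, 0.1779, 0.0806]
tcp_rot: [2.492, 1.912, 0.003]
contact_force: [4.7, -2.9, 1.0]
grip_width: 0.0106
finger_force: 65.2
```

```bash
python3 q.py
```

```text
t 20.2 screw est 1.945 lane [0.0004 0.1818 0.0806] F [ 4.7 -2.9  1. ] M [-0.49 -1.04  0.05] w 0.0106 65.2 q [-0.85  0.3   0.49  1.88 -0.17  0.99 -0.54]
```

Remaining: 0.122 rad → 0.039.

step_arm(
  motion=[
    [0,0,0,0,0,0.02,0],
    [0,0,0,0,0,0.039,0],
    [0,0,0,0,0,0.039,0],
    [0,0,0,0,0,0.039,0],
    [0,0,0,0,0,0.039,0],
  ],
)

```text
clock: 20.7
position: [0.5086, 0.1779, 0.0806]
tcp_rot: [2.375, 2.056, 0.002]
contact_force: [4.0, -3.1, 2.8]
grip_width: 0.0107
finger_force: 65.5
```

```bash
python3 q.py; python3 - <<'E'
from h import *
s=Cam("side"); t=Cam("top"); print(abs(telemetry.get_obs()["qd"]).max())
a=cv2.resize(s.img[130:300,280:400,::-1],None,fx=3.5,fy=3.5,interpolation=cv2.INTER_CUBIC); 
cv2.imwrite("pics/c7.png",a)
E
```

```text
t 20.7 screw est 1.828 lane [0.0003 0.1818 0.0806] F [ 4.  -3.1  2.8] M [-0.58 -0.98  0.07] w 0.0107 65.5 q [-0.83  0.3   0.48  1.88 -0.16  0.99 -0.43]
0.0021431837133238712
```

View pics/c7.png

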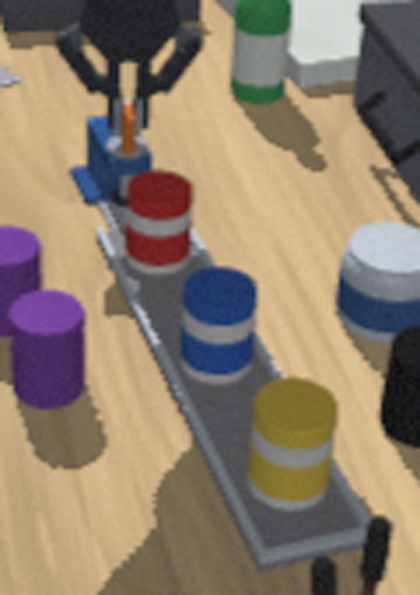

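The image shows all three pots upright in the lane (red lid at crop (158,190)). The wing at (128,130) is still gripped at about 1.83 rad, and the arm is still. Handing in.

```bash
python3 -c "
from station import env
print(env.finish_job())"
```

```text
the job is handed in; nothing more can be done
None
```

The red pot stands upright in the lane and has been let go. The screw was turned to its stop and backed off a quarter turn to about 1.83 rad by the gripper's angle. The arm is still gripping it, motionless, and the job is handed in at about 21 s; the hand-in gave no verdict.

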